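Weigh the grinding pebble from the finds tray

TASK

A stone hand grinder has ended up in the tray of pottery sherds. Lift the grey pebble out of the tray, leaving the sherds in it, lay it gently (do not drop it) in the middle of the round weighing pan of the balance beside the tray, and then swing the clear draught lid fully shut over it, so that the pebble lies freely on the pan without touching the lid.

Things in the scene. Friction and masses are not known exactly. Their poses are not given: they have to be found in the camera images.
- stone_center (a point): Centre, half-way up (20 mm over its underside), of the grey grinding pebble: a smooth flattened oval stone, 55 mm wide along its own x, 89 mm long along its own y, 40 mm high along its z (up), about 0.2 kg, loose on the tray floor. Grasp it across its 55 mm width; at least 25 mm is free beside it there.
- finds_tray: Ivory plastic finds tray, fixed, open at the top: 260 mm along its x, 360 mm along its y, 50 mm high, walls and floor 4 mm thick, rounded rim. Origin: centre of its underside, z up. The pebble lies at one end (along y), a large sherd at the other, three small sherds in between.
- sherd_big: The largest brown pottery sherd in the tray, flat, 57 x 87 x 12 mm, loose; stays in the tray. Origin: centre of its underside.
- sherd_mid1: A small flat brown pottery sherd, about 36 x 31 x 8 mm, lying loose on the tray floor; stays there. Origin: centre of its underside.
- sherd_mid2: A small flat brown pottery sherd, about 33 x 29 x 8 mm, lying loose on the tray floor; stays there. Origin: centre of its underside.
- sherd_mid3: A small flat brown pottery sherd, about 35 x 27 x 8 mm, lying loose on the tray floor; stays there. Origin: centre of its underside.
- balance: White bench balance, fixed. Origin: under its housing on the table; x points from its front (keys, display) to its rear (lid hinge), y to its left, z up. The housing reaches 134 mm forward, 82 mm back, 104 mm left and 61 mm right of the origin and is up to 47 mm high; above it stands only the lid, up to 0.2 m over the table when open.
- pan_center (a point): Centre of the upper face of the balance's flat round weighing pan (about 116 mm across, 52 mm over the table). Axes as the balance's. The open lid stands 55 mm or more behind this point, so a gripper over the pan must keep its long side across the balance (fingers closing along the balance's y).
- lid_hinge (a point): Middle of the lid's hinge line at the rear of the balance, 66.5 mm behind the pan's centre and 2 mm over the pan; the line runs along the balance's y. Axes as the balance's.
- lid_edge (a point): Middle of the clear lid's front upper edge; turns with the lid, a bottomless box 141 mm front to rear, 144 mm wide, 57 mm high, wall 2.5 mm. Shut: 138 mm in front of the hinge line and 49 mm over it; the flat top runs level from here to over the hinge. Open: 130 to 145 mm over the hinge line, 45 to 65 mm behind it; the flat top then faces the rear; only a 6 mm grip tab stands higher.
- balance_lid (a joint): Lid angle, rad: 0 fully shut, 1.66 as far open as it goes; begins at 1.55 to 1.65. The lid weighs 90 g. It stays open by itself above about 1.4 rad. Push it forward from behind, on its flat top, along its arc: once below about 0.7 rad it sinks shut slowly by itself in 2 to 3 s, or it may be pressed down.
Things that resemble listed ones, but are neither listed nor needed, are in the scene too. What is meant by the part that bears stone_center is not orange, and is the smaller of those in its own colour.

How it is judged:
By the outcome, as a careful person would: the job done as asked, in the order asked, and still so for the second after the job is handed in, with the robot touching nothing.
It also fails if it takes over 62 s, if anything falls off the work surface, if the arm or the gripper's body presses on something with over 40 N, if the wrist force passes 120 N, or if a joint passes its speed limit or range.

ROBOT

A 7-joint arm with a two-finger parallel gripper is mounted at the origin on a cart in front of the work surface, level with it; the furniture and walls round the work are solid. World frame = base frame: x ahead of the robot, y to its left, z up, the work surface at z = 0. Lengths are in m, angles in rad, forces in N, time in s.
With the tool pointing down it reaches from about 0.4 to 0.85 m from the base axis. Payload 4.4 kg.
Tool frame: the origin (TCP) lies on the centre line of the jaws, within the pads' length; the fingertips stand 22 mm ahead of it and the grasp point (between the pads) lies 3 mm ahead of it; z points along the fingers, x is the direction in which the jaws open and shut, and the axes are right-handed (so a half turn about z gives the same grasp; the last joint's range is limited). The gripper opens to 94 mm and grips with 3 to 60 N. Pads are 16 mm wide; open, the fingers measure 119 mm over their backs; the gripper's body (75 mm by 177 mm) begins 78 mm behind the grasp point.
Start: joints at [-1.221, 0.628, 0.038, 1.517, -0.027, 0.996, -0.02], TCP at [0.263, 0.595, 0.227] pointing down, gripper open.
Joint ranges: [-3.06, 3.06], [-0.37, 2.12], [-1.25, 1.32], [0.18, 2.47], [-1.1, 4.24], [0.23, 1.98], [-2.94, 2.94]. Speed limits (rad/s): [2.57, 2.57, 3.14, 3.14, 3.14, 3.14, 3.14].

INTERFACE

Orientations are given as a unit quaternion [x, y, z, w].
In Python, from plant import sensors, grab_frame, calibration, ctrl, search_frame, landmark_of gives the robot as it stands.
- The arm moves only by the tool apply_moves, never from a script. Its argument "targets" is a list of rows, each an object of numbers: "fingers": the finger opening in mm, from 0 to 94; "x", "y", "z": the shift along the tool's x, y, z in mm; "roll": the turn about the tool's z in rad. In form: [{"fingers": .., "x": .., "y": .., "z": .., "roll": ..}, ...]. A call has 1 to 12 rows; each row shifts and turns the commanded pose from where the row before left it, along the tool's axes as they then stand; what a row does not reach is not made up. A row lasts 1/10 s, in which the tool goes at most 50 mm and 8.59 degrees, less where a joint would pass 70% of its speed; a pose out of reach is approached as far as the arm can. A call is refused whole if a number of a shift passes 50 or a number of a turn 0.15, either way. A call with a gripper value outside its range is refused whole. The fingers move at their own pace and stop on an object; "grip_force" is the grip in N (left out, the last holds). Time passes only in rows, so rows that do not move let the fingers close. It gives the time, the measured TCP pose, the force and the opening at its end, in the units of the state.
- sensors.get_state(): the state, without advancing time (a new reading comes with each control period).
- grab_frame(name): name is "side" or "top" or "wrist"; returns the picture (420x560x3 uint8, red, green, blue); there is no depth.
- calibration(name): a dict with "fovy" (degrees; the focal length in pixels is half the picture's height over the tangent of half this angle, whatever the lens; pixels are square), "cx", "cy" (the principal point, pixels), "distortion" ([k1, k2, p1, p2, k3] as OpenCV has them; the pictures are not rectified), "R" (3x3) and "t" (3): a world point X has camera coordinates R X + t; the wrist camera has in their place "mount" (4x4, takes a point from camera to tool coordinates, whose origin is the TCP and whose axes are the tool frame's). Camera axes: x right, y down, z forward; pixel columns grow to the right and rows downward; lengths in m; the calibration is good to about 2 mm. A picture is of the moment at which its call begins: read the wrist's pose just before it. calibration takes no time and is no camera call.
- ctrl.hand_in(): hands the job in, once; it reports no verdict.
Trained networks look in the newest picture that a camera, given by its name, has taken for a name from the list of things; names that differ only in an ending like _2 or _b are one class to them, and where a whole thing is asked for, a point or a joint stands for the part that bears it (a point fixed in the world has none). Each returns a list of dicts, best first, with "score" (0 to 1); they miss things now and then, are a little off and sometimes report something else, mostly with a low value. They report only what shows in the picture. A call takes as long as a camera call. They do not tell look-alikes from the thing itself.
- search_frame(camera, label): "centre" ([x, y, z] in m, in world coordinates, good to about 4 mm: the middle of the surface that is visible of it).
- landmark_of(camera, label): "centre" ([x, y, z] in m, in world coordinates, good to about 4 mm: a listed point, or the origin of a listed thing).
The state is a dict: "time": time; "qpos": joint angles; "qd": joint speeds; "joint_efforts": joint torques, N m; "ee_pos": TCP position; "ee_rot": TCP orientation; "force": force on the tool from outside, world axes, zero at the start; "wrist_torque": the same for the moment, N m; "finger_gap": finger opening in m.
Only numpy, scipy, OpenCV 4.12 (cv2) and the standard library are available. Lean on these libraries where they do the work, as an engineer would, in place of code of your own. Each camera call takes 0.05 s, during which the arm holds its last target.

## Working session

There is one attempt and no reset: what is moved stays moved. The work goes in short steps, Python scripts to look and compute and a tool call to move; the robot and the scene stay as the last step left them, time stands still between calls to the robot, and variables do not carry over. Pictures are saved under pics/ and viewed, and the job is handed in when it is done.

Besides the shell and the picture viewer there is one more tool, called after "Request:" as name(argument=value, ...) on one line, values as JSON. apply_moves: Moves the arm, as the interface text tells. Its arguments: {"type":"object","properties":{"targets":{"type":"array","items":{"type":"object","properties":{"fingers":{"type":"number"},"x":{"type":"number"},"y":{"type":"number"},"z":{"type":"number"},"roll":{"type":"number"}}}},"grip_force":{"type":"number"}},"required":["targets"]}

```bash
ls; mkdir -p pics
python3 - <<'E'
from plant import sensors, grab_frame, calibration, ctrl, search_frame, landmark_of
import cv2,numpy as np
s=sensors.get_state();print(s['time'],s['ee_pos'],s['ee_rot'],s['finger_gap'],s['force'])
for c in ['top','side']:
    im=grab_frame(c);cv2.imwrite(f'pics/{c}0.png',im[:,:,::-1])
    k=calibration(c);print(c,k['fovy'],k['cx'],k['cy'],k['distortion'],np.round(k['R'],3).tolist(),np.round(k['t'],3))
    for l in ['stone_center','pan_center','lid_hinge','lid_edge','finds_tray','balance','sherd_big']:
        print(c,l,[(round(d['score'],2),np.round(d['centre'],3).tolist()) for d in landmark_of(c,l)])
print(calibration('wrist')['mount'])
print(sensors.get_state()['time'])
E
```

```text
pics
0.0 [0.26225935 0.59404554 0.22656123] [ 8.37832465e-01  5.45926593e-01 -7.99507951e-04  5.26373721e-04] 0.09382814292065379 [-0.1174464   0.99201007  0.13973211]
top 42.13406547949379 283.310419325924 213.16743940776428 [0.05726891 0.         0.         0.         0.        ] [[-0.006, -1.0, -0.022], [-0.998, 0.008, -0.055], [0.055, 0.022, -0.998]] [0.005 0.538 1.387]
top stone_center [(0.85, [0.531, 0.311, 0.022]), (0.72, [0.691, -0.068, 0.027]), (0.64, [0.425, -0.056, 0.018])]
top pan_center [(0.73, [0.494, -0.223, 0.051]), (0.47, [0.468, 0.226, 0.001])]
top lid_hinge [(0.77, [0.563, -0.216, 0.052])]
top lid_edge [(0.8, [0.619, -0.212, 0.187])]
top finds_tray [(0.69, [0.473, 0.225, 0.001])]
top balance [(0.66, [0.482, -0.243, 0.0])]
top sherd_big [(0.56, [0.479, 0.114, 0.003])]
side 52.80979264555038 281.35011471577945 213.0511858391998 [-0.12403088  0.          0.          0.          0.        ] [[0.945, -0.326, 0.02], [-0.197, -0.616, -0.763], [0.261, 0.717, -0.647]] [-0.528  0.18   1.065]
side stone_center [(0.79, [0.528, 0.314, 0.024]), (0.68, [0.691, -0.068, 0.031]), (0.66, [0.428, -0.057, 0.022])]
side pan_center [(0.64, [0.495, -0.224, 0.051])]
side lid_hinge [(0.68, [0.562, -0.22, 0.053])]
side lid_edge [(0.87, [0.621, -0.215, 0.19])]
side finds_tray [(0.8, [0.477, 0.228, 0.002])]
side balance [(0.78, [0.489, -0.244, -0.0])]
side sherd_big [(0.74, [0.478, 0.11, 0.0])]
[[ 9.99998996e-01 -2.43911833e-05 -1.41693205e-03  3.57520458e-04]
 [ 4.23042297e-04  9.59400595e-01  2.82046662e-01 -8.30557492e-02]
 [ 1.35252600e-03 -2.82046978e-01  9.59399642e-01 -1.56693107e-01]
 [ 0.00000000e+00  0.00000000e+00  0.00000000e+00  1.00000000e+00]]
0.8
```

View pics/top0.png

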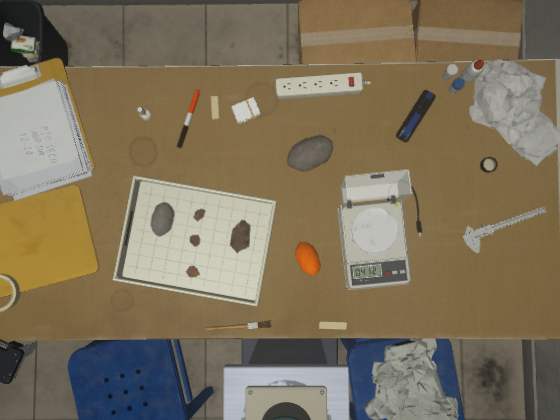

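View pics/side0.png

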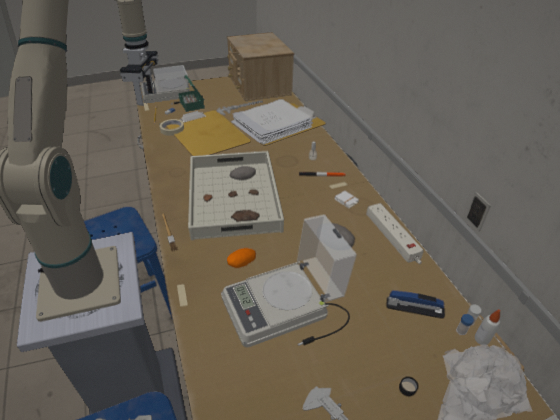

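The top view shows grey pebble A at (162,219) in the tray, a larger grey stone B at (310,153) outside it and an orange one C at (307,258). A fits: it is grey, the smaller of the two greys, and in the tray. I'll confirm that in a crop and measure the yaws.

```bash
cat > h.py <<'E'
import numpy as np,cv2
from plant import calibration
from scipy.spatial.transform import Rotation as Ro
def K(c):
    k=calibration(c);f=210/np.tan(np.radians(k['fovy'])/2)
    return k,np.array([[f,0,k['cx']],[0,f,k['cy']],[0,0,1]]),np.array(k['distortion'])
def pose(c,s=None):
    k=calibration(c)
    if c!='wrist': return np.array(k['R']),np.array(k['t'])
    M=np.array(k['mount']);T=np.eye(4);T[:3,:3]=Ro.from_quat(s['ee_rot']).as_matrix();T[:3,3]=s['ee_pos']
    W=np.linalg.inv(T@M);return W[:3,:3],W[:3,3]
def p2w(c,uv,z,s=None):
    k,A,d=K(c);R,t=pose(c,s)
    n=cv2.undistortPoints(np.array(uv,float).reshape(-1,1,2),A,d)[:,0]
    r=np.c_[n,np.ones(len(n))]@R; o=-R.T@t
    return o+r*((z-o[2])/r[:,2])[:,None]
def w2p(c,X,s=None):
    k,A,d=K(c);R,t=pose(c,s)
    return cv2.projectPoints(np.array(X,float).reshape(-1,3),cv2.Rodrigues(R)[0],t,A,d)[0][:,0]
E
python3 - <<'E'
from h import *
im=cv2.imread('pics/top0.png')
c=im[100:310,100:430]
cv2.imwrite('pics/crop0.png',cv2.resize(c,None,fx=2.4,fy=2.4,interpolation=cv2.INTER_CUBIC))
hsv=cv2.cvtColor(im,cv2.COLOR_BGR2HSV)
sub=np.zeros(im.shape[:2],np.uint8)
sub[192:245,142:182]=((hsv[192:245,142:182,2]<150)*255)
cs,_=cv2.findContours(sub,0,1);k=max(cs,key=cv2.contourArea)
print(cv2.fitEllipse(k))
w=p2w('top',k[:,0],0.024)[:,:2]
e=cv2.fitEllipse((w*1e4).astype(np.float32));print('stone world',np.array(e[0])/1e4,np.array(e[1])/1e4,e[2])
E
```

```text
((162.12747192382812, 218.5630645751953), (21.781408309936523, 33.526912689208984), 12.66980266571045)
stone world [0.52635625 0.3110104 ] [0.05584787 0.08558716] 78.21475219726562
```

View pics/crop0.png

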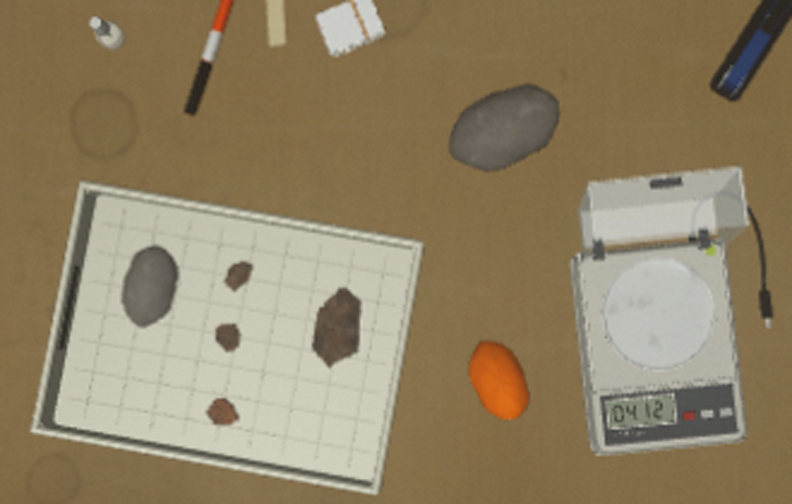

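The crop confirms it: A in the tray at (162,219) is grey, clearly smaller than the grey B at (310,153), and its footprint measures 56x86 mm. Next I need the balance yaw and the pan centre from the picture.

Run:
```python
from h import *
im=cv2.imread('pics/top0.png')
f=lambda x,y:(100+x/2.4,100+y/2.4)
e=p2w('top',[f(576,262),f(597,450)],0.045);d=e[0]-e[1];print('left edge yaw',np.degrees(np.arctan2(d[1],d[0])))
e=p2w('top',[f(723,250),f(743,435)],0.045);d=e[0]-e[1];print('right',np.degrees(np.arctan2(d[1],d[0])))
e=p2w('top',[f(588,183),f(741,168)],0.187);d=e[0]-e[1];print('lid y-axis',np.degrees(np.arctan2(d[1],d[0]))-90)
pan=p2w('top',[f(604,313),f(714,313),f(659,258),f(659,368)],0.052);print(pan.round(4).tolist(),pan.mean(0))
B=(im[140:300,330:420]);cv2.imwrite('pics/bal0.png',cv2.resize(B,None,fx=5,fy=3.75*4/3*0+5 if 0 else 3.7))
for n,p in dict(stone=[.527,.311,.024],pan=[.4945,-.2235,.052],hinge=[.5625,-.218,.054],edge=[.62,-.2135,.188]).items(): print(n,w2p('top',p),w2p('side',p))
```

```text
left edge yaw 5.611512000122273
right 4.988959392133629
lid y-axis 5.054538507434074
[[0.4919, -0.1696, 0.052], [0.4912, -0.2827, 0.052], [0.5486, -0.2272, 0.052], [0.4348, -0.2253, 0.052]] [ 0.49166309 -0.22619894  0.052     ]
stone [[162.14097123 218.28274603]] [[242.27746796 173.03332088]]
pan [[373.44301942 229.25196137]] [[287.07631188 289.21655813]]
hinge [[370.91008288 201.92186392]] [[312.77787811 280.1638364 ]]
edge [[376.7865267  171.94668218]] [[339.68981896 233.55639567]]
```

Request:
apply_moves(targets=[{"roll":-0.105,"fingers":82},{"roll":-0.105},{"x":-22,"y":32},{"x":-22,"y":32},{"x":-22,"y":32},{"x":-22,"y":32},{"x":-22,"y":32},{"x":-22,"y":32},{"x":-22,"y":32},{"x":-22,"y":32},{"x":-22,"y":32},{}], grip_force=20)

```text
invalid input at $.targets[0]: expected keys fingers, x, y, z, roll
```

```bash
cat >> h.py <<'E'
def report(target,yaw):
    from plant import sensors
    s=sensors.get_state();R=Ro.from_quat(s['ee_rot']).as_matrix()
    y=np.degrees(np.arctan2(R[1,0],R[0,0]))
    print('t',s['time'],'pos',np.round(s['ee_pos'],4),'yaw',y.round(2),'z',R[:,2].round(3),'gap',round(s['finger_gap'],4),'F',np.round(s['force'],1))
    print('roll',round(np.radians(y-yaw),4))
    c=np.radians(yaw);Rt=np.array([[np.cos(c),np.sin(c),0],[np.sin(c),-np.cos(c),0],[0,0,-1]])
    print('shift tool mm before-roll',(R.T@(target-s['ee_pos'])*1e3).round(1),'after-roll',(Rt.T@(target-s['ee_pos'])*1e3).round(1))
    return s
E
python3 - <<'E'
from h import *
from plant import *
s=report(np.array([.528,.311,.031]),78.2)
im=grab_frame('wrist');im=im[:,:,::-1].copy()
print(landmark_of('wrist','stone_center'))
print(w2p('wrist',[.528,.311,.024],s))
cv2.imwrite('pics/w1.png',im)
E
```

```text
t 0.8 pos [0.2626 0.5946 0.2275] yaw 66.18 z [ 0.  0. -1.] gap 0.0941 F [ 1.2 -0.  -0.2]
roll -0.2099
shift tool mm before-roll [-152.2  357.4  196.5] after-roll [-223.4  317.8  196.5]
[]
[[171.58327591 429.50825762]]
```

View pics/w1.png

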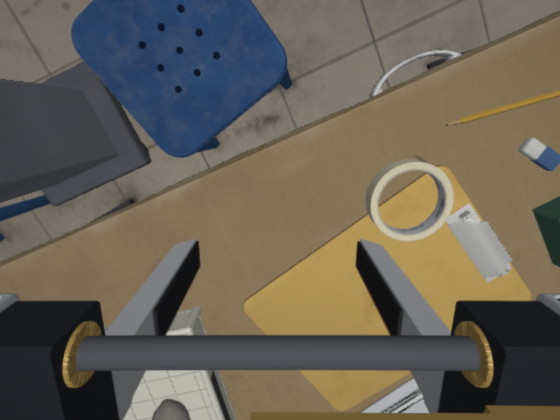

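The call was refused because every key is needed in each row, so the arm hasn't moved. The wrist picture shows the tray corner with the pebble at about (171,410), which agrees with the projection. I'll resend the move in full.

Request:
apply_moves(targets=[{"fingers":82,"x":0,"y":0,"z":0,"roll":-0.105},{"fingers":82,"x":0,"y":0,"z":0,"roll":-0.105},{"fingers":82,"x":-22,"y":32,"z":0,"roll":0},{"fingers":82,"x":-22,"y":32,"z":0,"roll":0},{"fingers":82,"x":-22,"y":32,"z":0,"roll":0},{"fingers":82,"x":-22,"y":32,"z":0,"roll":0},{"fingers":82,"x":-22,"y":32,"z":0,"roll":0},{"fingers":82,"x":-22,"y":32,"z":0,"roll":0},{"fingers":82,"x":-22,"y":32,"z":0,"roll":0},{"fingers":82,"x":-22,"y":32,"z":0,"roll":0},{"fingers":82,"x":-22,"y":32,"z":0,"roll":0},{"fingers":82,"x":0,"y":0,"z":0,"roll":0}], grip_force=20)

```text
time: 2.1
ee_pos: [0.5092, 0.3354, 0.2276]
ee_rot: [0.779, 0.627, 0.0, 0.003]
force: [-0.3, -0.5, -0.4]
finger_gap: 0.082
```

Run:
```python
from h import *
from plant import *
s=report(np.array([.528,.311,.031]),78.2)
im=grab_frame('wrist');im=im[:,:,::-1].copy()
print(landmark_of('wrist','stone_center'))
print(w2p('wrist',[.528,.311,.024],s))
cv2.imwrite('pics/w2.png',im)
```

```text
t 2.1 pos [0.5092 0.3354 0.2276] yaw 77.64 z [ 0.003 -0.004 -1.   ] gap 0.082 F [-0.3 -0.5 -0.4]
roll -0.0097
shift tool mm before-roll [-19.2  22.8 196.7] after-roll [-20.   23.4 196.6]
[{'centre': [0.5253, 0.3129, 0.0229], 'score': 0.96}]
[[260.93967137 205.66757582]]
```

View pics/w2.png

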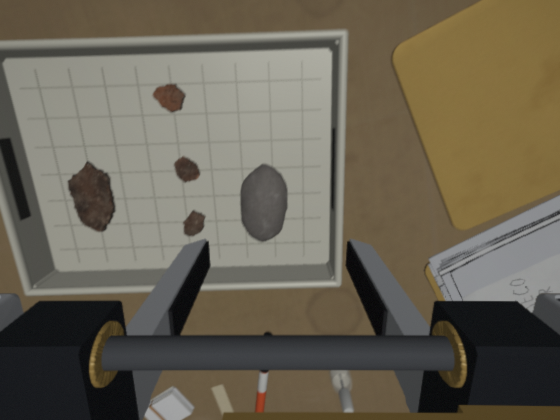

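Run:
```python
from h import *
from plant import *
s=sensors.get_state()
im=cv2.imread('pics/w2.png');v=cv2.cvtColor(im,cv2.COLOR_BGR2HSV)[...,2]
m=np.zeros_like(v);m[150:248,225:305]=(v[150:248,225:305]<135)*255
cs,_=cv2.findContours(m,0,1);k=max(cs,key=cv2.contourArea)
print(cv2.fitEllipse(k))
w=p2w('wrist',k[:,0],0.024,s)[:,:2]
e=cv2.fitEllipse((w*1e4).astype(np.float32));print(np.array(e[0])/1e4,np.array(e[1])/1e4,e[2])
```

```text
((263.3143310546875, 202.485595703125), (48.16111755371094, 77.9618148803711), 2.8738656044006348)
[0.52123467 0.32081057] [0.05542222 0.09354461] 74.33726501464844
```

Run:
```python
from h import *
from plant import *
s=sensors.get_state();print(s['ee_pos'])
p=p2w('wrist',[(263.3,202.5),(261,205.7)],0.024,s);print(p,w2p('wrist',p,s))
# ellipsoid silhouette model for a given centre/yaw
def sil(cam,c,yaw,s=None):
    u=np.random.default_rng(0).normal(size=(4000,3));u/=np.linalg.norm(u,axis=1)[:,None]
    P=u*np.array([.0275,.0445,.02]);a=np.radians(yaw)
    R=np.array([[np.cos(a),-np.sin(a),0],[np.sin(a),np.cos(a),0],[0,0,1]])
    q=w2p(cam,P@R.T+c,s);h=cv2.convexHull(q.astype(np.float32));return cv2.fitEllipse(h)
for c,y in [((.528,.311,.024),78.2),((.524,.313,.024),76)]:
    print(c,y,sil('wrist',np.array(c),y,s),sil('top',np.array(c),y))
```

```text
[0.50460979 0.34111108 0.22745038]
[[0.51965688 0.32119683 0.024     ]
 [0.52285473 0.31775534 0.024     ]] [[263.3 202.5]
 [261.  205.7]]
(0.528, 0.311, 0.024) 78.2 ((256.2168273925781, 210.0585479736328), (47.50886154174805, 74.11843872070312), 178.3713836669922) ((162.10801696777344, 217.91659545898438), (21.79374885559082, 34.85087585449219), 12.630317687988281)
(0.524, 0.313, 0.024) 76 ((257.1541748046875, 206.46588134765625), (47.67738723754883, 74.50230407714844), 0.7875015735626221) ((161.31471252441406, 219.48568725585938), (21.78732681274414, 34.88179397583008), 14.870908737182617)
```

```bash
cat > fs.py <<'E'
from h import *
from plant import *
from scipy.optimize import least_squares
def sil(cam,c,yaw,s=None):
    u=np.random.default_rng(0).normal(size=(4000,3));u/=np.linalg.norm(u,axis=1)[:,None]
    P=u*np.array([.0275,.0445,.02]);a=np.radians(yaw)
    R=np.array([[np.cos(a),-np.sin(a),0],[np.sin(a),np.cos(a),0],[0,0,1]])
    q=w2p(cam,P@R.T+c,s);h=cv2.convexHull(q.astype(np.float32));return cv2.fitEllipse(h)
def contour(im,box,th=135):
    v=cv2.cvtColor(im,cv2.COLOR_BGR2HSV)[...,2];x0,y0,x1,y1=box
    m=np.zeros_like(v);m[y0:y1,x0:x1]=(v[y0:y1,x0:x1]<th)*255
    cs,_=cv2.findContours(m,0,1);return cv2.fitEllipse(max(cs,key=cv2.contourArea))
def solve(cam,e,z,s,x0):
    def r(p):
        q=sil(cam,np.array([p[0],p[1],z]),p[2],s);d=(q[2]-e[2]+90)%180-90
        return [q[0][0]-e[0][0],q[0][1]-e[0][1],d]
    return least_squares(r,x0,diff_step=1e-3).x
E
python3 - <<'E'
from fs import *
s0=sensors.get_state();im=grab_frame('wrist')[:,:,::-1].copy();s1=sensors.get_state()
print(s0['time'],s0['ee_pos'],s1['ee_pos'],np.round(s0['qd'],3))
cv2.imwrite('pics/w3.png',im)
e=contour(im,(225,140,320,246));print(e)
print(solve('wrist',e,.024,s0,[.528,.311,78]))
print(solve('top',((162.13,218.56),(21.8,33.5),12.7),.024,None,[.528,.311,78]))
report(np.array([.527,.312,.031]),77)
E
```

```text
2.2 [0.50460979 0.34111108 0.22745038] [0.50347124 0.34256109 0.22742898] [-0.039 -0.004 -0.038  0.005 -0.009 -0.001 -0.   ]
((258.3482360839844, 208.1014404296875), (48.13978958129883, 76.40119934082031), 2.96974515914917)
[ 0.52618943  0.31387578 74.06087846]
[ 0.52635292  0.31093362 78.13679506]
t 2.25 pos [0.5035 0.3426 0.2274] yaw 78.21 z [-0.001  0.001 -1.   ] gap 0.0819 F [-0.1  0.1  0.3]
roll 0.0212
shift tool mm before-roll [-25.2  29.4 196.4] after-roll [-24.5  29.8 196.4]
```

Request:
apply_moves(targets=[{"fingers":82,"x":-8,"y":10,"z":10,"roll":0.03},{"fingers":82,"x":-8,"y":10,"z":15,"roll":0},{"fingers":82,"x":-8,"y":10,"z":20,"roll":0},{"fingers":82,"x":0,"y":0,"z":30,"roll":0},{"fingers":82,"x":0,"y":0,"z":30,"roll":0},{"fingers":82,"x":0,"y":0,"z":20,"roll":0},{"fingers":82,"x":0,"y":0,"z":10,"roll":0},{"fingers":82,"x":0,"y":0,"z":0,"roll":0},{"fingers":82,"x":0,"y":0,"z":0,"roll":0}])

```text
time: 3.15
ee_pos: [0.5281, 0.3123, 0.093]
ee_rot: [0.785, 0.619, 0.0, 0.0]
force: [1.3, 0.3, 0.1]
finger_gap: 0.0821
```

Run:
```python
from fs import *
s=report(np.array([.5265,.3125,.031]),76.5)
im=grab_frame('wrist')[:,:,::-1].copy();cv2.imwrite('pics/w4.png',im)
im=grab_frame('side')[:,:,::-1].copy();cv2.imwrite('pics/s4.png',cv2.resize(im[100:300,100:400],None,fx=2.5,fy=2.5))
```

```text
t 3.15 pos [0.5281 0.3123 0.093 ] yaw 76.51 z [ 0.001  0.001 -1.   ] gap 0.0821 F [1.3 0.3 0.1]
roll 0.0001
shift tool mm before-roll [-0.3 -1.7 62. ] after-roll [-0.2 -1.6 62. ]
```

View pics/w4.png

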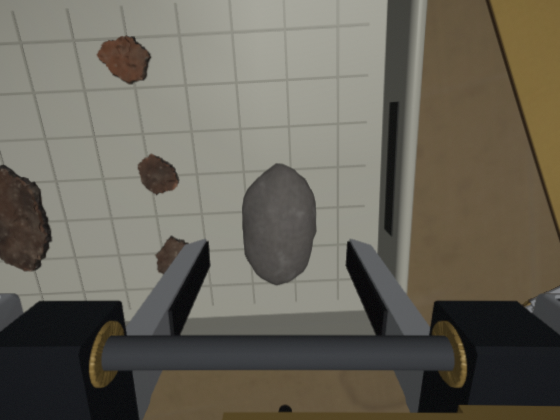

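View pics/s4.png

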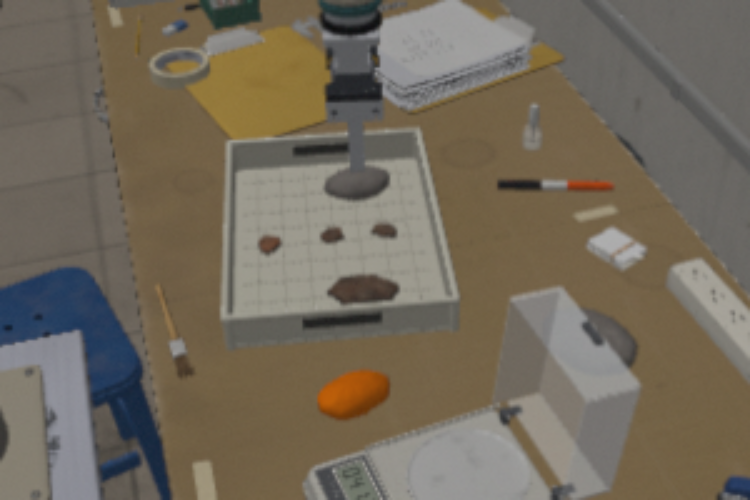

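Run:
```python
from fs import *
s=sensors.get_state();print(s['ee_pos'])
im=cv2.imread('pics/w4.png')
sp=dict(s); sp['ee_pos']=np.array([.5281,.3123,.0930])
e=contour(im,(225,140,335,300),120);print(e)
x=solve('wrist',e,.024,sp,[.528,.312,76]);print(x)
R=Ro.from_quat(s['ee_rot']).as_matrix()
for uv,z in [((180,245),.012),((178,178),.012),((385,200),.004)]:
    w=p2w('wrist',[uv],z,sp)[0];print(uv,((w-sp['ee_pos'])@R*1e3).round(1))
```

```text
[0.52857538 0.31245498 0.09365488]
((278.4756164550781, 223.9612579345703), (74.79660034179688, 120.4725341796875), 1.5903632640838623)
[ 0.52745908  0.31341002 75.08514235]
(180, 245) [-76.8  19.1  80.9]
(178, 178) [-73.7 -34.7  80.8]
(385, 200) [ 84.3 -15.5  89.1]
```

The pebble sits centred between the jaws, and sherds and walls are more than 70 mm away on both sides. Now down and grip.

Request:
apply_moves(targets=[{"fingers":82,"x":0,"y":-1,"z":16,"roll":0},{"fingers":82,"x":0,"y":0,"z":16,"roll":0},{"fingers":82,"x":0,"y":0,"z":15,"roll":0},{"fingers":82,"x":0,"y":0,"z":10,"roll":0},{"fingers":82,"x":0,"y":0,"z":6,"roll":0},{"fingers":82,"x":0,"y":0,"z":0,"roll":0},{"fingers":82,"x":0,"y":0,"z":0,"roll":0}])

```text
time: 3.95
ee_pos: [0.5272, 0.3123, 0.0298]
ee_rot: [0.785, 0.619, 0.0, 0.0]
force: [-0.8, 0.5, -0.3]
finger_gap: 0.0821
```

Request:
apply_moves(targets=[{"fingers":60,"x":0,"y":0,"z":0,"roll":0},{"fingers":54,"x":0,"y":0,"z":0,"roll":0},{"fingers":40,"x":0,"y":0,"z":0,"roll":0},{"fingers":40,"x":0,"y":0,"z":0,"roll":0},{"fingers":40,"x":0,"y":0,"z":0,"roll":0},{"fingers":40,"x":0,"y":0,"z":0,"roll":0},{"fingers":40,"x":0,"y":0,"z":0,"roll":0}], grip_force=25)

```text
time: 4.65
ee_pos: [0.5272, 0.3125, 0.0298]
ee_rot: [0.785, 0.619, 0.0, -0.0]
force: [-0.3, 1.3, 3.4]
finger_gap: 0.0537
```

Request:
apply_moves(targets=[{"fingers":40,"x":0,"y":0,"z":-5,"roll":0},{"fingers":40,"x":0,"y":0,"z":-10,"roll":0},{"fingers":40,"x":0,"y":0,"z":-15,"roll":0},{"fingers":40,"x":0,"y":0,"z":-20,"roll":0},{"fingers":40,"x":0,"y":0,"z":-20,"roll":0},{"fingers":40,"x":0,"y":0,"z":-20,"roll":0},{"fingers":40,"x":0,"y":0,"z":-20,"roll":0},{"fingers":40,"x":0,"y":0,"z":-15,"roll":0},{"fingers":40,"x":0,"y":0,"z":0,"roll":0},{"fingers":40,"x":0,"y":0,"z":0,"roll":0}])

```text
time: 5.65
ee_pos: [0.5268, 0.312, 0.155]
ee_rot: [0.785, 0.619, 0.0, 0.0]
force: [-0.0, 0.4, -1.6]
finger_gap: 0.0533
```

Run:
```python
from fs import *
s=report(np.array([.493,-.225,.16]),95.2)
im=grab_frame('wrist')[:,:,::-1].copy();cv2.imwrite('pics/w5.png',im)
```

```text
t 5.65 pos [0.5268 0.312  0.155 ] yaw 76.49 z [ 0.001  0.    -1.   ] gap 0.0533 F [-0.   0.4 -1.6]
roll -0.3266
shift tool mm before-roll [-530.    92.6   -5.2] after-roll [-531.7  -82.3   -5. ]
```

View pics/w5.png

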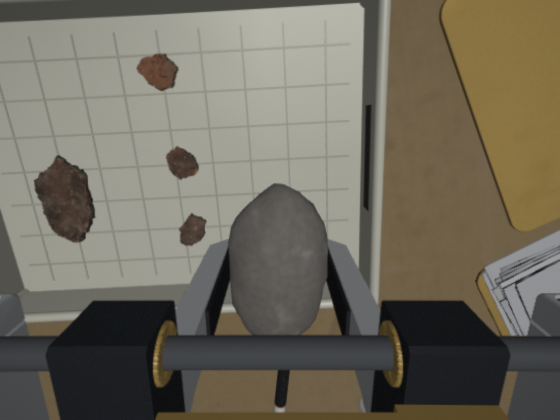

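Request:
apply_moves(targets=[{"fingers":40,"x":0,"y":0,"z":0,"roll":-0.11},{"fingers":40,"x":0,"y":0,"z":0,"roll":-0.11},{"fingers":40,"x":0,"y":0,"z":0,"roll":-0.106},{"fingers":40,"x":-15,"y":-2,"z":0,"roll":0},{"fingers":40,"x":-30,"y":-5,"z":0,"roll":0},{"fingers":40,"x":-35,"y":-5,"z":0,"roll":0},{"fingers":40,"x":-35,"y":-5,"z":0,"roll":0},{"fingers":40,"x":-35,"y":-5,"z":0,"roll":0},{"fingers":40,"x":-35,"y":-5,"z":0,"roll":0},{"fingers":40,"x":-35,"y":-6,"z":0,"roll":0},{"fingers":40,"x":-35,"y":-6,"z":0,"roll":0},{"fingers":40,"x":-35,"y":-6,"z":0,"roll":0}])

```text
time: 6.9
ee_pos: [0.5068, 0.0165, 0.154]
ee_rot: [0.676, 0.737, -0.001, -0.0]
force: [1.1, 0.4, -1.7]
finger_gap: 0.0538
```

Request:
apply_moves(targets=[{"fingers":40,"x":-35,"y":-6,"z":0,"roll":0},{"fingers":40,"x":-35,"y":-6,"z":0,"roll":0},{"fingers":40,"x":-35,"y":-6,"z":0,"roll":0},{"fingers":40,"x":-30,"y":-5,"z":0,"roll":0},{"fingers":40,"x":-20,"y":-4,"z":0,"roll":0},{"fingers":40,"x":-10,"y":-2,"z":0,"roll":0},{"fingers":40,"x":0,"y":0,"z":0,"roll":0},{"fingers":40,"x":0,"y":0,"z":0,"roll":0},{"fingers":40,"x":0,"y":0,"z":0,"roll":0}])

```text
time: 7.8
ee_pos: [0.4943, -0.146, 0.1544]
ee_rot: [0.674, 0.739, 0.0, -0.0]
force: [-0.1, 0.0, -2.0]
finger_gap: 0.0529
```

Run:
```python
from fs import *
s=report(np.array([.493,-.225,.09]),95.2)
im=grab_frame('wrist')[:,:,::-1].copy();cv2.imwrite('pics/w6.png',im)
for l in ['pan_center','stone_center','lid_hinge','lid_edge']:print(l,[(round(d['score'],2),np.round(d['centre'],4).tolist()) for d in landmark_of('wrist',l)])
```

```text
t 7.8 pos [ 0.4943 -0.146   0.1544] yaw 95.27 z [-0.     0.001 -1.   ] gap 0.0529 F [-0.1  0.  -2. ]
roll 0.0013
shift tool mm before-roll [-78.6  -8.5  64.3] after-roll [-78.5  -8.4  64.4]
pan_center [(0.81, [0.4907, -0.2249, 0.0475])]
stone_center [(0.86, [0.4271, -0.0566, 0.0147]), (0.71, [0.4939, -0.1502, 0.1475]), (0.61, [0.6931, -0.0647, 0.0316])]
lid_hinge [(0.89, [0.5568, -0.216, 0.0525]), (0.51, [0.4901, -0.247, 0.0012])]
lid_edge []
```

View pics/w6.png

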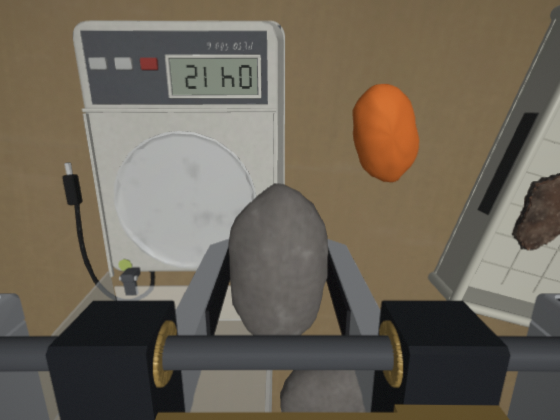

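Run:
```python
from fs import *
s=sensors.get_state();print(s['ee_pos'])
im=cv2.imread('pics/w6.png')
p=p2w('wrist',[(115,200),(257,195),(185,131),(190,268)],.052,s);print(p.round(4),p.mean(0))
e=p2w('wrist',[(118,197)],.052,s)
q=p2w('wrist',[(82,108),(277,108)],.045,s);d=q[0]-q[1];print(np.degrees(np.arctan2(d[1],d[0]))+90)
```

```text
[ 0.4943021  -0.14703081  0.154484  ]
[[ 0.4948 -0.2812  0.052 ]
 [ 0.4798 -0.165   0.052 ]
 [ 0.4337 -0.2245  0.052 ]
 [ 0.5513 -0.2188  0.052 ]] [ 0.48992212 -0.22236718  0.052     ]
5.347761945094263
```

Request:
apply_moves(targets=[{"fingers":40,"x":-15,"y":-2,"z":0,"roll":0},{"fingers":40,"x":-25,"y":-3,"z":0,"roll":0},{"fingers":40,"x":-25,"y":-3,"z":0,"roll":0},{"fingers":40,"x":-11.5,"y":-1.3,"z":0,"roll":0},{"fingers":40,"x":0,"y":0,"z":15,"roll":0},{"fingers":40,"x":0,"y":0,"z":20,"roll":0},{"fingers":40,"x":0,"y":0,"z":15,"roll":0},{"fingers":40,"x":0,"y":0,"z":10,"roll":0},{"fingers":40,"x":0,"y":0,"z":0,"roll":0},{"fingers":40,"x":0,"y":0,"z":0,"roll":0},{"fingers":40,"x":0,"y":0,"z":0,"roll":0}])

```text
time: 9.15
ee_pos: [0.4924, -0.225, 0.0952]
ee_rot: [0.675, 0.738, 0.0, 0.001]
force: [0.1, -0.1, -1.2]
finger_gap: 0.0532
```

Run:
```python
from fs import *
s=report(np.array([.492,-.224,.078]),95.2)
for c in ['wrist','side','top']:
    im=grab_frame(c)[:,:,::-1].copy()
    if c=='side': im=cv2.resize(im[180:380,180:440],None,fx=3,fy=3)
    if c=='top': im=cv2.resize(im[140:310,320:440],None,fx=3.5,fy=3.5)
    cv2.imwrite(f'pics/{c}7.png',im)
```

```text
t 9.15 pos [ 0.4924 -0.225   0.0952] yaw 95.17 z [ 0.001 -0.    -1.   ] gap 0.0532 F [ 0.1 -0.1 -1.2]
roll -0.0005
shift tool mm before-roll [ 1.  -0.3 17.2] after-roll [ 1.  -0.3 17.2]
```

View pics/wrist7.png

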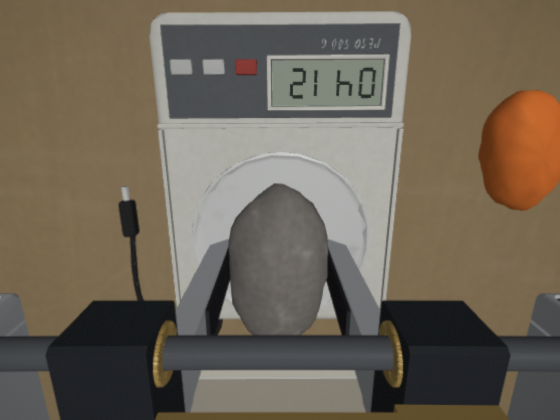

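View pics/side7.png

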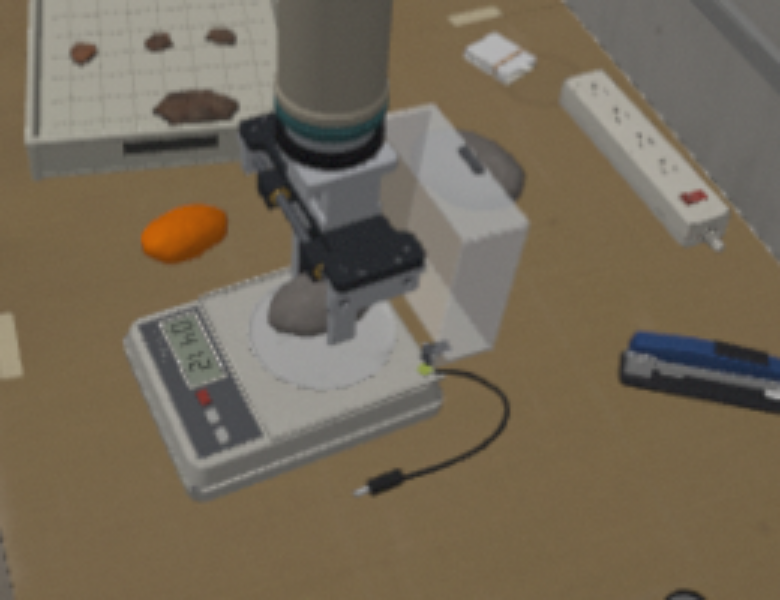

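The pebble is centred over the pan (pan columns 193–367, pebble at 279) and the lid stays clear. I'll lower it slowly and watch the force.

Request:
apply_moves(targets=[{"fingers":40,"x":0.5,"y":0,"z":5,"roll":0},{"fingers":40,"x":0,"y":0,"z":5,"roll":0},{"fingers":40,"x":0,"y":0,"z":3,"roll":0},{"fingers":40,"x":0,"y":0,"z":1,"roll":0},{"fingers":40,"x":0,"y":0,"z":0,"roll":0},{"fingers":40,"x":0,"y":0,"z":0,"roll":0}])

```text
time: 9.9
ee_pos: [0.4918, -0.2243, 0.0804]
ee_rot: [0.675, 0.738, -0.0, -0.0]
force: [0.1, -0.2, -1.6]
finger_gap: 0.0541
```

Request:
apply_moves(targets=[{"fingers":40,"x":0,"y":0,"z":1,"roll":0},{"fingers":40,"x":0,"y":0,"z":0,"roll":0},{"fingers":40,"x":0,"y":0,"z":0,"roll":0}])

```text
time: 10.2
ee_pos: [0.4918, -0.2243, 0.0795]
ee_rot: [0.675, 0.738, 0.0, 0.0]
force: [-0.2, -0.4, -1.5]
finger_gap: 0.0534
```

Request:
apply_moves(targets=[{"fingers":40,"x":0,"y":0,"z":1,"roll":0},{"fingers":40,"x":0,"y":0,"z":0,"roll":0},{"fingers":40,"x":0,"y":0,"z":0,"roll":0}])

```text
time: 10.5
ee_pos: [0.4917, -0.2243, 0.0784]
ee_rot: [0.675, 0.738, -0.0, -0.0]
force: [-1.0, -0.1, -1.4]
finger_gap: 0.0535
```

Request:
apply_moves(targets=[{"fingers":40,"x":0,"y":0,"z":0.7,"roll":0},{"fingers":40,"x":0,"y":0,"z":0,"roll":0},{"fingers":40,"x":0,"y":0,"z":0,"roll":0}])

```text
time: 10.8
ee_pos: [0.4917, -0.2242, 0.0777]
ee_rot: [0.674, 0.738, -0.0, -0.0]
force: [-0.7, -0.0, -1.1]
finger_gap: 0.0535
```

Request:
apply_moves(targets=[{"fingers":40,"x":0,"y":0,"z":0.7,"roll":0},{"fingers":40,"x":0,"y":0,"z":0,"roll":0},{"fingers":40,"x":0,"y":0,"z":0,"roll":0}])

```text
time: 11.1
ee_pos: [0.4919, -0.2243, 0.0775]
ee_rot: [0.675, 0.738, 0.0, 0.0]
force: [-1.8, 0.9, 6.5]
finger_gap: 0.0532
```

The force rose to +6.5 N, so the pebble is on the pan. Now release.

Request:
apply_moves(targets=[{"fingers":54,"x":0,"y":0,"z":0,"roll":0},{"fingers":57,"x":0,"y":0,"z":0,"roll":0},{"fingers":60,"x":0,"y":0,"z":0,"roll":0},{"fingers":68,"x":0,"y":0,"z":0,"roll":0},{"fingers":76,"x":0,"y":0,"z":0,"roll":0},{"fingers":84,"x":0,"y":0,"z":0,"roll":0},{"fingers":84,"x":0,"y":0,"z":0,"roll":0}])

```text
time: 11.8
ee_pos: [0.4917, -0.2243, 0.077]
ee_rot: [0.675, 0.738, -0.0, -0.0]
force: [1.0, 0.3, 0.0]
finger_gap: 0.0836
```

Request:
apply_moves(targets=[{"fingers":84,"x":0,"y":0,"z":-10,"roll":0},{"fingers":84,"x":0,"y":0,"z":-20,"roll":0},{"fingers":84,"x":0,"y":0,"z":-30,"roll":0},{"fingers":84,"x":0,"y":0,"z":-30,"roll":0},{"fingers":84,"x":0,"y":0,"z":-30,"roll":0},{"fingers":84,"x":0,"y":0,"z":-30,"roll":0},{"fingers":84,"x":0,"y":0,"z":-20,"roll":0},{"fingers":60,"x":0,"y":0,"z":-10,"roll":0},{"fingers":50,"x":0,"y":0,"z":0,"roll":0},{"fingers":50,"x":0,"y":0,"z":0,"roll":0}])

```text
time: 12.8
ee_pos: [0.4912, -0.2241, 0.2564]
ee_rot: [0.674, 0.738, -0.0, -0.001]
force: [-0.2, 0.2, 0.3]
finger_gap: 0.063
```

Run:
```python
from fs import *
s=report(np.array([.68,-.211,.265]),95.2)
im=grab_frame('wrist')[:,:,::-1].copy();cv2.imwrite('pics/w8.png',im)
for l in ['stone_center','pan_center','lid_hinge','lid_edge']:print(l,[(round(d['score'],2),np.round(d['centre'],4).tolist()) for d in landmark_of('wrist',l)])
im=grab_frame('side')[:,:,::-1].copy();cv2.imwrite('pics/s8.png',cv2.resize(im[180:380,180:440],None,fx=3,fy=3))
print([(round(d['score'],2),np.round(d['centre'],4).tolist()) for d in landmark_of('side','lid_edge')])
```

```text
t 12.8 pos [ 0.4912 -0.2241  0.2564] yaw 95.17 z [-0.001  0.    -1.   ] gap 0.063 F [-0.2  0.2  0.3]
roll -0.0005
shift tool mm before-roll [ -4.  189.2  -8.8] after-roll [ -4.1 189.2  -8.6]
stone_center [(0.75, [0.4251, -0.0579, 0.018])]
pan_center []
lid_hinge [(0.62, [0.5586, -0.216, 0.0558]), (0.15, [0.4841, 0.1169, 0.0055])]
lid_edge [(0.61, [0.6216, -0.21, 0.1851])]
[(0.85, [0.6221, -0.2124, 0.1862])]
```

View pics/w8.png

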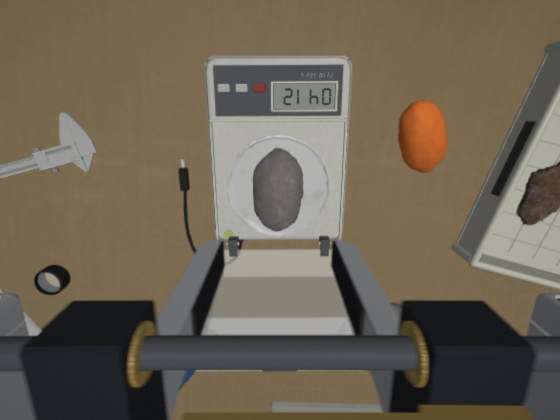

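View pics/s8.png

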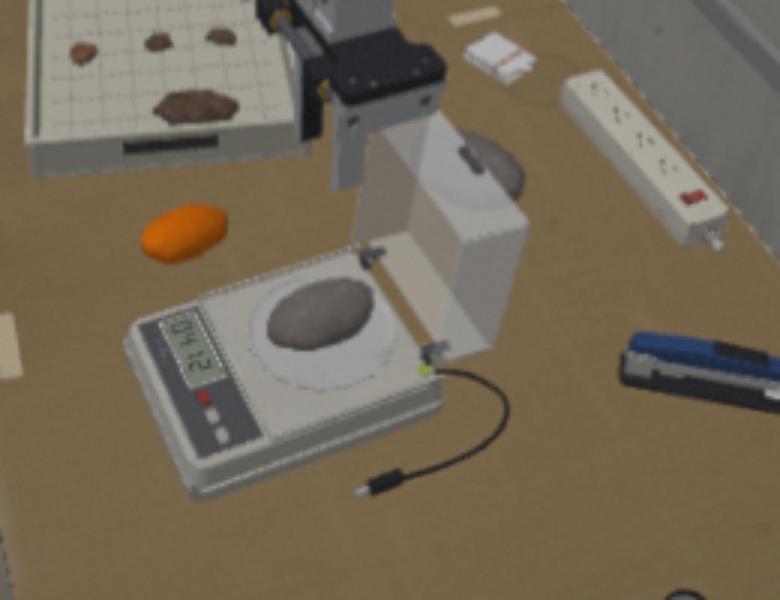

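Seen from the wrist, the pebble at (277,189) lies in the middle of the pan (279,188), with the lid still open. Next I'll go over and behind the lid.

Request:
apply_moves(targets=[{"fingers":50,"x":0,"y":0,"z":-10,"roll":0},{"fingers":50,"x":0,"y":10,"z":-5,"roll":0},{"fingers":50,"x":-1,"y":25,"z":0,"roll":0},{"fingers":50,"x":-1,"y":30,"z":0,"roll":0},{"fingers":50,"x":-1,"y":35,"z":0,"roll":0},{"fingers":50,"x":-1,"y":35,"z":0,"roll":0},{"fingers":50,"x":0,"y":30,"z":0,"roll":0},{"fingers":50,"x":0,"y":20,"z":0,"roll":0},{"fingers":50,"x":0,"y":5,"z":0,"roll":0},{"fingers":50,"x":0,"y":0,"z":0,"roll":0},{"fingers":50,"x":0,"y":0,"z":0,"roll":0}])

```text
time: 14.25
ee_pos: [0.6805, -0.2116, 0.2723]
ee_rot: [0.675, 0.738, -0.0, -0.0]
force: [0.4, 0.0, -0.2]
finger_gap: 0.0501
```

Run:
```python
from fs import *
s=report(np.array([.68,-.211,.187]),95.2)
im=grab_frame('side')[:,:,::-1].copy();cv2.imwrite('pics/s9.png',cv2.resize(im[100:340,180:440],None,fx=2.5,fy=2.5))
```

```text
t 14.25 pos [ 0.6805 -0.2116  0.2723] yaw 95.13 z [-0.001 -0.    -1.   ] gap 0.0501 F [ 0.4  0.  -0.2]
roll -0.0012
shift tool mm before-roll [ 0.7 -0.4 85.3] after-roll [ 0.6 -0.5 85.3]
```

View pics/s9.png

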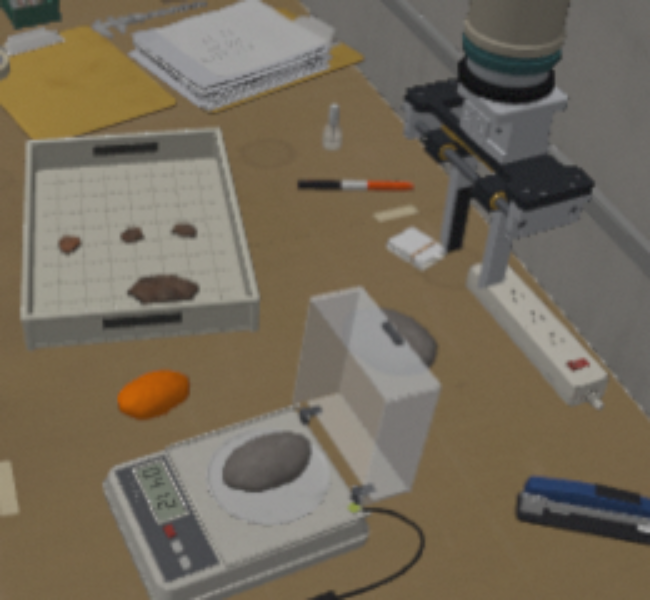

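Request:
apply_moves(targets=[{"fingers":50,"x":0,"y":0,"z":15,"roll":0},{"fingers":50,"x":0,"y":0,"z":25,"roll":0},{"fingers":50,"x":0,"y":0,"z":25,"roll":0},{"fingers":50,"x":0,"y":0,"z":20,"roll":0},{"fingers":50,"x":0,"y":-10,"z":0,"roll":0},{"fingers":50,"x":0,"y":-15,"z":0,"roll":0},{"fingers":50,"x":0,"y":-15,"z":0,"roll":0},{"fingers":50,"x":0,"y":-10,"z":0,"roll":0},{"fingers":50,"x":0,"y":-8,"z":0,"roll":0},{"fingers":50,"x":0,"y":-8,"z":0,"roll":0},{"fingers":50,"x":0,"y":-8,"z":0,"roll":0}])

```text
time: 15.4
ee_pos: [0.6078, -0.2178, 0.1876]
ee_rot: [0.674, 0.738, 0.0, 0.001]
force: [1.2, -0.1, 1.4]
finger_gap: 0.0503
```

Request:
apply_moves(targets=[{"fingers":50,"x":0,"y":-10,"z":0,"roll":0},{"fingers":50,"x":0,"y":-10,"z":0,"roll":0},{"fingers":50,"x":0,"y":-10,"z":0,"roll":0},{"fingers":50,"x":0,"y":0,"z":0,"roll":0},{"fingers":50,"x":0,"y":0,"z":0,"roll":0}])

```text
time: 15.9
ee_pos: [0.5771, -0.2206, 0.1868]
ee_rot: [0.675, 0.738, -0.0, -0.0]
force: [0.1, -0.6, -0.2]
finger_gap: 0.0503
```

Run:
```python
from fs import *
s=report(np.array([.5,-.23,.187]),95.2)
im=grab_frame('side')[:,:,::-1].copy();cv2.imwrite('pics/s10.png',cv2.resize(im[140:380,180:440],None,fx=2.5,fy=2.5))
print([(round(d['score'],2),np.round(d['centre'],4).tolist()) for d in landmark_of('side','lid_edge')])
```

```text
t 15.9 pos [ 0.5771 -0.2206  0.1868] yaw 95.14 z [-0.001  0.    -1.   ] gap 0.0503 F [ 0.1 -0.6 -0.2]
roll -0.001
shift tool mm before-roll [ -2.5 -77.7  -0.1] after-roll [ -2.4 -77.7  -0.2]
[(0.72, [0.5491, -0.2192, 0.1989]), (0.42, [0.393, 0.2326, 0.0012])]
```

View pics/s10.png

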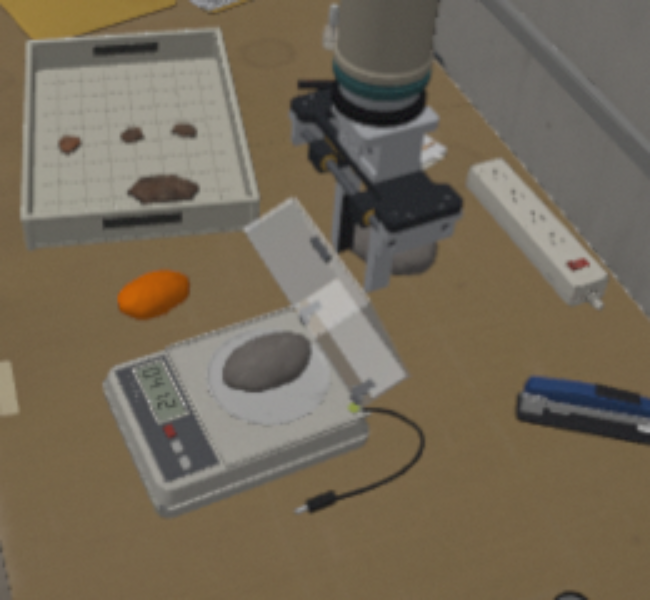

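The lid is following at about 1.15 rad and the push forces are tiny. Continuing.

Request:
apply_moves(targets=[{"fingers":50,"x":0,"y":-8,"z":0,"roll":0},{"fingers":50,"x":0,"y":-8,"z":0,"roll":0},{"fingers":50,"x":0,"y":-8,"z":0,"roll":0},{"fingers":50,"x":0,"y":-8,"z":0,"roll":0},{"fingers":50,"x":0,"y":-8,"z":0,"roll":0},{"fingers":50,"x":0,"y":-8,"z":1,"roll":0},{"fingers":50,"x":0,"y":-8,"z":2,"roll":0},{"fingers":50,"x":0,"y":-8,"z":3,"roll":0},{"fingers":50,"x":0,"y":-8,"z":3,"roll":0},{"fingers":50,"x":0,"y":0,"z":0,"roll":0},{"fingers":50,"x":0,"y":0,"z":0,"roll":0}])

```text
time: 17.1
ee_pos: [0.506, -0.227, 0.178]
ee_rot: [0.675, 0.738, 0.0, -0.0]
force: [-0.5, 0.8, 0.7]
finger_gap: 0.0496
```

Run:
```python
from fs import *
s=report(np.array([.5,-.23,.187]),95.2)
im=grab_frame('side')[:,:,::-1].copy();cv2.imwrite('pics/s11.png',cv2.resize(im[140:380,180:440],None,fx=2.5,fy=2.5))
print([(round(d['score'],2),np.round(d['centre'],4).tolist()) for d in landmark_of('side','lid_edge')])
```

```text
t 17.1 pos [ 0.506 -0.227  0.178] yaw 95.16 z [ 0.  0. -1.] gap 0.0496 F [-0.5  0.8  0.7]
roll -0.0008
shift tool mm before-roll [-2.4 -6.2 -9. ] after-roll [-2.4 -6.2 -9. ]
[(0.86, [0.4621, -0.2296, 0.1613])]
```

View pics/s11.png

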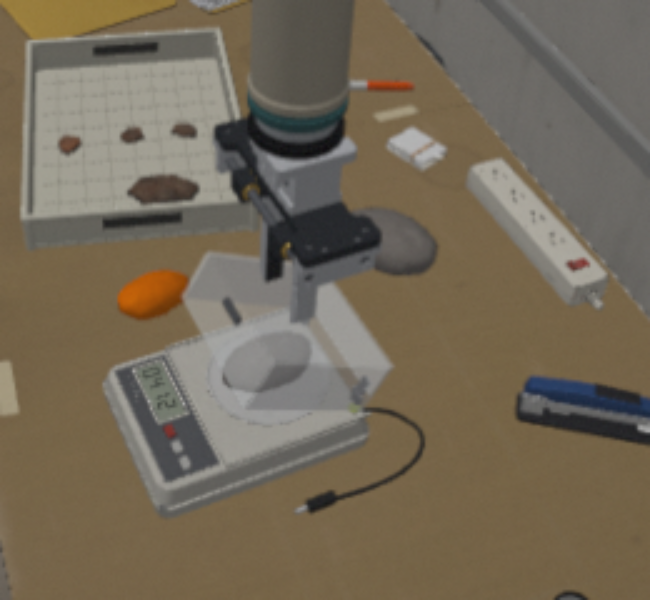

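The lid is down to about 0.5 rad, so it should now sink by itself. I'll back off upward and wait.

Request:
apply_moves(targets=[{"fingers":50,"x":0,"y":0,"z":-15,"roll":0},{"fingers":50,"x":0,"y":0,"z":-30,"roll":0},{"fingers":50,"x":0,"y":10,"z":-30,"roll":0},{"fingers":50,"x":0,"y":20,"z":-20,"roll":0},{"fingers":50,"x":20,"y":30,"z":0,"roll":0},{"fingers":50,"x":30,"y":30,"z":0,"roll":0},{"fingers":50,"x":40,"y":20,"z":0,"roll":0},{"fingers":50,"x":40,"y":0,"z":0,"roll":0},{"fingers":50,"x":40,"y":0,"z":0,"roll":0},{"fingers":50,"x":30,"y":0,"z":0,"roll":0},{"fingers":50,"x":0,"y":0,"z":0,"roll":0},{"fingers":50,"x":0,"y":0,"z":0,"roll":0}])

```text
time: 18.4
ee_pos: [0.5978, -0.0174, 0.2731]
ee_rot: [0.674, 0.739, -0.0, 0.0]
force: [-0.2, -1.4, -0.8]
finger_gap: 0.0499
```

Request:
apply_moves(targets=[{"fingers":50,"x":0,"y":0,"z":0,"roll":0},{"fingers":50,"x":0,"y":0,"z":0,"roll":0},{"fingers":50,"x":0,"y":0,"z":0,"roll":0},{"fingers":50,"x":0,"y":0,"z":0,"roll":0},{"fingers":50,"x":0,"y":0,"z":0,"roll":0},{"fingers":50,"x":0,"y":0,"z":0,"roll":0},{"fingers":50,"x":0,"y":0,"z":0,"roll":0},{"fingers":50,"x":0,"y":0,"z":0,"roll":0},{"fingers":50,"x":0,"y":0,"z":0,"roll":0},{"fingers":50,"x":0,"y":0,"z":0,"roll":0},{"fingers":50,"x":0,"y":0,"z":0,"roll":0},{"fingers":50,"x":0,"y":0,"z":0,"roll":0}])

```text
time: 19.6
ee_pos: [0.5976, -0.0178, 0.2731]
ee_rot: [0.674, 0.738, 0.0, -0.0]
force: [0.2, 0.1, -0.2]
finger_gap: 0.0504
```

Request:
apply_moves(targets=[{"fingers":50,"x":0,"y":0,"z":0,"roll":0},{"fingers":50,"x":0,"y":0,"z":0,"roll":0},{"fingers":50,"x":0,"y":0,"z":0,"roll":0},{"fingers":50,"x":0,"y":0,"z":0,"roll":0},{"fingers":50,"x":0,"y":0,"z":0,"roll":0},{"fingers":50,"x":0,"y":0,"z":0,"roll":0},{"fingers":50,"x":0,"y":0,"z":0,"roll":0},{"fingers":50,"x":0,"y":0,"z":0,"roll":0},{"fingers":50,"x":0,"y":0,"z":0,"roll":0},{"fingers":50,"x":0,"y":0,"z":0,"roll":0}])

```text
time: 20.6
ee_pos: [0.5976, -0.0179, 0.273]
ee_rot: [0.675, 0.738, -0.0, -0.0]
force: [-0.2, 0.9, 0.5]
finger_gap: 0.05
```

Run:
```python
from fs import *
s=report(np.array([.5,-.23,.187]),95.2)
a=grab_frame('side')[:,:,::-1].copy();cv2.imwrite('pics/s12.png',cv2.resize(a[200:360,200:360],None,fx=3.7,fy=3.7,interpolation=cv2.INTER_CUBIC))
for l in ['lid_edge','stone_center']: print([(round(d['score'],2),np.round(d['centre'],4).tolist()) for d in landmark_of('side',l)])
b=grab_frame('top')[:,:,::-1].copy();cv2.imwrite('pics/t12.png',cv2.resize(b[100:310,100:430],None,fx=2.4,fy=2.4))
for l in ['lid_edge','stone_center','pan_center']: print([(round(d['score'],2),np.round(d['centre'],4).tolist()) for d in landmark_of('top',l)])
```

```text
t 20.6 pos [ 0.5976 -0.0179  0.273 ] yaw 95.17 z [-0.  0. -1.] gap 0.05 F [-0.2  0.9  0.5]
roll -0.0006
shift tool mm before-roll [-202.5 -116.2   86. ] after-roll [-202.4 -116.4   86. ]
[(0.72, [0.4218, -0.2322, 0.1064])]
[(0.92, [0.6907, -0.0679, 0.0293]), (0.8, [0.4269, -0.0588, 0.0219])]
[(0.6, [0.4208, -0.2308, 0.1006])]
[(0.73, [0.6929, -0.0683, 0.0272])]
[]
```

View pics/s12.png

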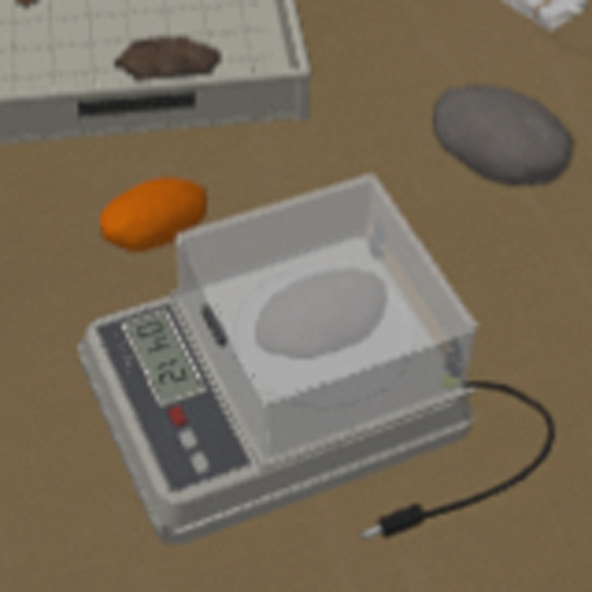

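View pics/t12.png

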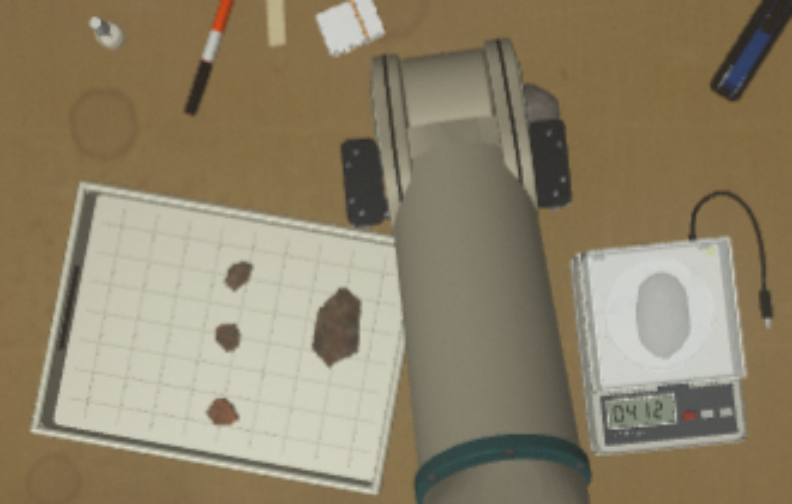

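The lid looks fully shut: its edge measures z of about 0.101–0.106, where 0.103 is expected. I'll check that it has stopped moving, then hand in.

Request:
apply_moves(targets=[{"fingers":50,"x":0,"y":0,"z":0,"roll":0},{"fingers":50,"x":0,"y":0,"z":0,"roll":0},{"fingers":50,"x":0,"y":0,"z":0,"roll":0},{"fingers":50,"x":0,"y":0,"z":0,"roll":0},{"fingers":50,"x":0,"y":0,"z":0,"roll":0},{"fingers":50,"x":0,"y":0,"z":0,"roll":0},{"fingers":50,"x":0,"y":0,"z":0,"roll":0},{"fingers":50,"x":0,"y":0,"z":0,"roll":0},{"fingers":50,"x":0,"y":0,"z":0,"roll":0},{"fingers":50,"x":0,"y":0,"z":0,"roll":0}])

```text
time: 21.95
ee_pos: [0.5976, -0.0179, 0.273]
ee_rot: [0.675, 0.738, -0.0, -0.0]
force: [-0.1, -0.4, -0.2]
finger_gap: 0.0501
```

Run:
```python
from fs import *
a=grab_frame('side')[:,:,::-1].copy();n=cv2.resize(a[200:360,200:360],None,fx=3.7,fy=3.7,interpolation=cv2.INTER_CUBIC)
o=cv2.imread('pics/s12.png');d=cv2.absdiff(n,o)[150:500,100:500];print(d.mean(),np.percentile(d,99.9))
print([(round(d['score'],2),np.round(d['centre'],4).tolist()) for d in landmark_of('side','lid_edge')])
h=np.array([.5605,-.2175,.054]);c=np.radians(5.2);f=-np.array([np.cos(c),np.sin(c),0]);l=np.array([-np.sin(c),np.cos(c),0])
for k in(-.072,.072):
  X=h+.138*f+k*l+[0,0,.049];p=w2p('side',X)[0];print('expected corner in s12 px',(p-200)*3.7)
```

```text
0.8365309523809524 4.0
[(0.87, [0.4196, -0.2346, 0.103])]
expected corner in s12 px [264.05797963 401.14580574]
expected corner in s12 px [174.76938349 232.2348242 ]
```

The lid isn't moving (only image noise between frames), and its corners at (267,402) and (178,236) match the expected shut position within about 4 enlarged pixels, around 1 real pixel.

```bash
python3 -c "
from plant import ctrl
print(ctrl.hand_in())"
```

```text
the job is handed in; nothing more can be done
None
```

The job is done and handed in at about 22 s of the 62 s allowed. I lifted the smaller grey pebble out of the tray, set it down on the middle of the pan, and swung the lid shut. The pebble's contact force on the pan was about 6.5 N before release.

- **Pebble:** from the wrist camera it sat within about 2 pixels of the pan's centre after release. It still lay centred on the pan when seen through the shut lid.
- **Lid:** its front edge measured 0.103 m over the table, which is where it should be when shut. Two pictures about 1.4 s apart showed no movement.
- **Sherds:** all four were still in the tray in the last top picture.
- **Robot:** it stood clear of everything, with the tool about 0.27 m up and no contact force.

The camera estimates of the pan centre disagreed by up to about 4 mm, so I placed the pebble at their average. The first move call was refused for missing keys and moved nothing. After the lid closed, the networks no longer found the pebble or the pan through it, so I judged those by eye. I inferred the gap between pebble and lid from the given sizes and the lid being fully down; I did not measure it.

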